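# Set up the mitre box for a 30 degree cut

### The arm

A 7-joint arm with a two-finger parallel gripper is mounted at the origin on the work surface; the furniture and walls round the work are solid. World frame = base frame: x ahead of the robot, y to its left, z up, the work surface at z = 0. Lengths are in m, angles in rad, forces in N, time in s.
With the tool pointing down it reaches from about 0.35 to 0.9 m from the base axis. Payload 8.1 kg.
Tool frame: the origin (TCP) lies at the centre of the arm's flange, where the gripper is bolted on; the fingertips stand 178 mm ahead of it and the grasp point (between the pads) lies 159 mm ahead of it; z points along the fingers, y is the line along which they close (so a half turn about z gives the same grasp; the last joint's range is limited). The gripper opens to 92 mm and grips with 3 to 60 N. Pads are 19 mm wide; open, the fingers measure 130 mm over their backs; the gripper's body (75 mm by 190 mm) begins 47 mm behind the grasp point.
Start: joints at [-1.415, 0.434, 0.025, 1.573, -0.012, 1.134, -0.075], TCP at [0.16, 0.604, 0.405] pointing down, gripper open.
Joint ranges: [-2.62, 2.62], [-0.44, 2.09], [-1.27, 1.32], [0.08, 2.57], [-1.32, 4.46], [0.12, 2], [-2.74, 2.74]. Speed limits (rad/s): [2.22, 2.22, 3.01, 3.01, 3.14, 3.14, 3.14].

### API

Orientations are given as a rotation vector (axis times angle).
In Python, from cell import arm gives the robot as it stands. The module is installed in compiled form; this text tells all that it offers.
- The arm moves only by the shell command python3 -m inch 'ROWS' [FORCE]. ROWS is text: rows parted by semicolons, each of 5 numbers parted by spaces: the shift along the tool's x, y, z in m, then the turn about the tool's z in rad, then the finger opening in m, from 0 to 0.0918. In form: x y z roll fingers; .... A call has 1 to 5 rows; each row is the pose to reach, as a shift and turn from the pose commanded when the call began, along the tool's axes at that moment; what a row does not reach only later rows make up. A row lasts 1/10 s, in which the tool goes at most 50 mm and 8.59 degrees, less where a joint would pass 70% of its speed; a pose out of reach is approached as far as the arm can. A call with a gripper value outside its range is refused whole. The fingers move at their own pace and stop on an object; FORCE is the grip in N (left out, the last holds). Time passes only in rows, so rows that repeat a pose let the fingers close. It gives the time, the measured TCP pose, the force, the opening and the grip force at its end, in the units of the state.
- arm.observe(): the state, without advancing time (a new reading comes with each control period).
- arm.get_image(name): name is "scene" or "side" or "wrist"; returns the picture (384x512x3 uint8, red, green, blue); there is no depth.
- arm.get_calibration(name): a dict with "intrinsics" (3x3 intrinsics, pixels), "pose" (4x4, takes a point from camera to world coordinates). Camera axes: x right, y up, looking along -z (the intrinsics and any distortion apply to the point x, -y, -z); pixel columns grow to the right and rows downward; lengths in m; the calibration is good to about 2 mm. A picture is of the moment at which its call begins: read the wrist's pose just before it. get_calibration takes no time and is no camera call; for the wrist camera it gives the pose at the moment of the call.
- arm.sign_off(): hands the job in; it is judged then, once.
Trained networks look in the newest picture that a camera, given by its name, has taken for a name from the list of things; names that differ only in an ending like _2 or _b are one class to them, and where a whole thing is asked for, a point or a joint stands for the part that bears it (a point fixed in the world has none). Each returns a list of dicts, best first, with "conf" (0 to 1); they miss things now and then, are a little off and sometimes report something else, mostly with a low value. They report only what shows in the picture. A call takes as long as a camera call.
- arm.look_for(camera, query): "point" ([row, column] in pixels, amid what is visible of it).
- arm.silhouettes(camera, query): "region" (384x512 bool, what is visible of it) and "point" ([row, column] in pixels, amid what is visible of it).
- arm.place_of(camera, query): "point" ([row, column] in pixels: a listed point, or the origin of a listed thing).
The state is a dict: "clock": time; "joints": joint angles; "dq": joint speeds; "joint_efforts": joint torques, N m; "position": TCP position; "ee_rot": TCP orientation; "force": force on the tool from outside, world axes, zero at the start; "ft_torque": the same for the moment, N m; "width": opening from 0.0 (shut) to 1.0 (fully open); "gripper_force": force on a finger pad.
Only numpy, scipy, OpenCV 4.12 (cv2) and the standard library are available. Lean on these libraries where they do the work, as an engineer would, in place of code of your own. Each camera call takes 0.05 s, during which the arm holds its last target. There are 200 camera calls.

### The job

Set up the small mitre box for a 30 degree cut: pull up the index arm's knob, swing the arm toward the end stop and let its spring tooth drop fully into the 30 degree notch, the first one past the middle notch on the end-stop side. Also load the longest and thickest maple block (120 x 50 x 25 mm), lying flat on the bed: slide it along the fence, beneath the sprung hold-down finger, until its end meets the stop, and leave it flush against the fence with the finger bearing on it. Do not disturb the other things on the bench.

Things in the scene. Friction and masses are not known exactly. Their poses are not given: they have to be found in the camera images.
- mitre_box: Small grey cast-metal mitre box with a smooth plywood-faced bed, bolted down. Origin on the bench top under the arm's pivot; x runs along the fence toward the end stop, z up. Bed top 34 mm up, x -112 to 118, y -56 to 35 mm. The arm swings beneath the bed and comes out at the side y < 0. Work lies at y < 0, enters at the open end x < 0 and slides to +x.
- fence_near_end (a point): Foot of the fence's near end, at mitre_box (21, 0, 34) mm, with a 4 mm bevelled lead-in before it. The fence is a grey bar 46 mm taller than the bed; its working face is the plane y = 0 from here to x = 112 mm. There is no fence at x < 15 mm.
- end_stop (a point): Middle of the end stop's face, at mitre_box (85, -25, 46) mm: a grey block 50 mm wide, 24 mm taller than the bed, facing -x; the finger's hinge stands on it, to 46 mm above the bed.
- seat (a point): Where the underside centre of the loaded block belongs: mitre_box (25, -25, 34) mm. There its end meets the stop, its side the fence, and 35 mm of its tail stand at x < 0, where a gripper finger fits beside it, clear of the fence.
- quadrant_middle (a point): Nominal top of the middle (0 degree) notch, mitre_box (0, -128, 34) mm, of the steel quadrant round the pivot (radius 118 to 138 mm). Five open notches, 8 mm wide, at -45, -30, 0, 30 and 45 degrees. The quadrant is screwed down through slots and really sits up to 2 degrees (0.035 rad) off either way, unmeasured: the notch must be felt for (or looked at).
- index_arm (a joint): Swing of the index arm, rad: 0 = square to the fence (knob at mitre_box -y), positive = knob end toward +x, the end stop; range +/-0.83. At angle a the knob is at x = 128 sin a, y = -128 cos a mm. The 30 degree notch is at 0.524 +/- 0.035; the tooth has 1.5 mm play each way in a notch. The arm stays where left (about 1.5 N of friction at the knob). It starts between the -30 and 0 notches.
- index_plunger (a joint): Lift of the arm's spring plunger, m: 0 = tooth right down in a notch, 0.0075 = riding on the rim (as at the start), 0.014 = pulled right up. The tooth is 5 mm wide (3 mm at the tip). A spring of 4 to 7 N pushes it down. In a notch it locks the arm; on the rim it slides with 0.5 N more friction and, when the knob is free to fall, drops in on coming over a notch.
- index_knob (a point): Middle of the plunger's round black fluted knob, 24 mm across (top 11 mm above this point, underside 16 mm below), 128 mm from the pivot, rising with the plunger. Below it lies a steel lug, its top 20 mm under this point when the tooth is down. The arm's wooden grip, 21 mm thick, juts out level beyond it, 48 mm lower, radius 158 to 187 mm.
- saw_guide (a point): Top of the arm's front saw guide: slotted steel upright, 12 x 18 mm, 95 mm above the bench, at radius 102 mm between bed and knob. Its twin stands behind the bed on the opposite side of the pivot, radius 65 mm. Both swing with the arm.
- hold_down (a joint): Lift of the hold-down finger, rad: 0 = no work, about 0.10 with the 25 mm block beneath. Bright steel, 16 mm wide, hinged above the stop, pointing to mitre_box -x along y = -25 mm; its toe (x = 20 mm) slopes up to 32 mm above the bed, so a 25 mm block pushed toward the stop lifts it. That takes 4 to 8 N of push, more if the block is pressed down; then it bears down with 5 to 6 N.
- hold_down_shoe (a point): Underside of the finger's shoe, which bears on the work; with no work at mitre_box (52, -25, 54) mm, 20 mm above the bed.
- maple_block: The block to load: plain maple, 50 mm along its x, 120 mm along its y, 25 mm thick; 0.06 to 0.11 kg; origin at the centre of its underside. It starts flat on the bench to the left of the mitre box. Either end may go to the stop.
- maple_block_wide: Similar maple block, wider, shorter and thinner: 58 x 110 x 21 mm; origin at the centre of its underside. Leave alone; it and the block to load may stand in each other's places.
- maple_block_thin: Third maple block, 55 x 100 x 18 mm, farther to the left. Leave alone.
- brass_weight: Brass weight with a knob, 40 x 60 x 60 mm, before the gap between press and tool chest. Leave alone.
- beeswax: Block of beeswax, 36 x 52 x 19 mm. Leave alone.

How it is judged:
At the end, for the whole second after the job is handed in: Arm locked in the 30 degree notch on the stop side (0.465 to 0.582 rad, tooth within 2 mm of fully down); block at rest flat on the bed, end within 3 mm of the stop, side within 3 mm of the fence, parallel within 0.04 rad, the finger resting on it (lifted 0.06 to 0.15 rad) (value of joint index_arm between 0.465 and 0.582 rad and value of joint index_plunger below 0.002 m and x of maple_block in the frame of mitre_box between 0.022 and 0.028 m and y of maple_block in the frame of mitre_box between -0.028 and -0.022 m and z of maple_block in the frame of mitre_box between 0.031 and 0.037 m and angle between the y axis of maple_block and the x axis of mitre_box, either way round below 0.04 rad and value of joint hold_down between 0.06 and 0.15 rad and linear speed of maple_block below 0.01 m/s and velocity of joint index_arm between -0.05 and 0.05 rad/s); the robot touches nothing.
It fails at once if another thing on the bench is disturbed (moved more than 15 mm) (distance of any of maple_block_wide, maple_block_thin, brass_weight, beeswax from where it was at the start of the episode above 0.015 m).
It also fails if it takes over 66 s, if anything falls off the work surface, if the arm or the gripper's body presses on something with over 40 N, if the wrist force passes 120 N, or if a joint passes its speed limit or range.

## Working session

There is one attempt and no reset: what is moved stays moved. The work goes in short steps, Python scripts to look and compute and a shell command to move; the robot and the scene stay as the last step left them, time stands still between calls to the robot, and variables do not carry over. Pictures are saved under pics/ and viewed, at most 10 in all, crops included, and the job is handed in when it is done.

```bash
mkdir -p pics
cat > h.py <<'E'
from cell import arm
import numpy as np, cv2
from scipy.spatial.transform import Rotation as R
def ray(cam,rc,cal=None):
    c=cal or arm.get_calibration(cam); K=np.array(c['intrinsics']);P=np.array(c['pose'])
    u=np.array([(rc[1]-K[0,2])/K[0,0],-(rc[0]-K[1,2])/K[1,1],-1.0])
    return P[:3,3],P[:3,:3]@u
def onz(cam,rc,z,cal=None):
    o,d=ray(cam,rc,cal); return o+d*(z-o[2])/d[2]
def proj(cam,p,cal=None):
    c=cal or arm.get_calibration(cam); K=np.array(c['intrinsics']);P=np.array(c['pose'])
    q=P[:3,:3].T@(np.array(p)-P[:3,3]); return np.array([K[1,2]+K[1,1]*(-q[1])/(-q[2]),K[0,2]+K[0,0]*q[0]/(-q[2])])
def shot(cam,name):
    im=arm.get_image(cam); cv2.imwrite('pics/'+name,im[:,:,::-1]); return im
E
python3 - <<'E'
from h import *
np.set_printoptions(precision=3,suppress=True)
s=arm.observe();print(s)
ims=[shot(c,c+'0.png') for c in('scene','side')]
cv2.imwrite('pics/both0.png',np.vstack([np.hstack(ims)])[:,:,::-1][:, :, :]) 
b=cv2.imread('pics/both0.png');cv2.imwrite('pics/both0.png',cv2.resize(b,(800,300)))
for c in('scene','side'):
    print(c,arm.get_calibration(c))
    for q in ['mitre_box','fence_near_end','end_stop','seat','quadrant_middle','index_knob','saw_guide','hold_down_shoe','maple_block','maple_block_wide','maple_block_thin','brass_weight','beeswax']:
        print(c,q,[(np.round(r['point'],1).tolist(),round(r['conf'],2)) for r in arm.place_of(c,q)[:3]])
print(arm.observe()['clock'])
E
```

```text
{'clock': 0.0, 'joints': array([-1.415,  0.435,  0.025,  1.574, -0.012,  1.134, -0.075]), 'dq': array([ 0.002,  0.001, -0.001,  0.001,  0.001,  0.   , -0.001]), 'joint_efforts': array([  0.001, -66.787,   0.986, -31.446,  -0.06 ,   0.043,   0.   ]), 'position': array([0.16 , 0.604, 0.404]), 'ee_rot': array([-0.405, -3.115,  0.003]), 'force': array([-0.083,  0.667,  0.539]), 'ft_torque': array([ 0.   ,  0.009, -0.006]), 'gripper_force': 0.0, 'width': 1.0002256004163372}
scene {'intrinsics': array([[457.803,   0.   , 252.445],
       [  0.   , 457.803, 197.422],
       [  0.   ,   0.   ,   1.   ]]), 'pose': array([[ 0.874,  0.238, -0.424,  0.044],
       [-0.486,  0.466, -0.739, -0.774],
       [ 0.021,  0.852,  0.523,  0.686],
       [ 0.   ,  0.   ,  0.   ,  1.   ]])}
scene mitre_box [([273.2, 307.2], 0.94)]
scene fence_near_end [([260.3, 318.5], 0.98)]
scene end_stop [([260.3, 355.9], 0.65)]
scene seat [([266.0, 329.8], 0.93)]
scene quadrant_middle [([303.1, 331.9], 0.75), ([272.8, 319.1], 0.69)]
scene index_knob [([283.7, 316.9], 0.64)]
scene saw_guide [([272.4, 322.0], 0.68)]
scen
[... 540 characters left out ...]
  0.568],
       [ 0.   ,  0.   ,  0.   ,  1.   ]])}
side mitre_box [([197.6, 240.8], 0.69), ([157.4, 263.8], 0.5)]
side fence_near_end [([183.0, 237.2], 0.88)]
side end_stop []
side seat [([185.8, 239.7], 0.6)]
side quadrant_middle [([174.7, 256.2], 0.57)]
side index_knob [([156.4, 263.6], 0.43)]
side saw_guide [([157.0, 262.1], 0.74)]
side hold_down_shoe [([178.2, 231.2], 0.49), ([277.2, 334.3], 0.16)]
side maple_block [([236.5, 280.7], 0.63), ([173.7, 254.0], 0.52)]
side maple_block_wide [([264.7, 253.1], 0.63), ([264.8, 199.5], 0.37)]
side maple_block_thin [([176.5, 257.1], 0.52)]
side brass_weight [([263.9, 199.7], 0.68), ([238.8, 281.3], 0.64)]
side beeswax [([279.4, 334.7], 0.65)]
1.4
```

Run:
```python
from h import *
np.set_printoptions(precision=4,suppress=True)
a=cv2.imread('pics/scene0.png')[150:340,140:420];b=cv2.imread('pics/side0.png')[130:310,140:380]
a=cv2.resize(a,(800,543))
cv2.imwrite('pics/a.png',a)
b=cv2.resize(b,(800,600),interpolation=cv2.INTER_CUBIC);cv2.imwrite('pics/b.png',b)
for n,rc,z in [('box',(273.2,307.2),0),('fence',(260.3,318.5),.034),('stop',(260.3,355.9),.046),('seat',(266,329.8),.034),('q',(303.1,331.9),.034),('knob',(283.7,316.9),.085),('sg',(272.4,322),.095),('shoe',(256.4,342.3),.054),('mb',(226,217.6),0),('mw',(194.2,219.7),0),('thin',(188,171.6),0),('brass',(193.2,255.8),0)]: print(n,onz('scene',rc,z))
for n,rc,z in [('box',(197.6,240.8),0),('fence',(183,237.2),.034),('seat',(185.8,239.7),.034),('q',(174.7,256.2),.034),('sg',(157,262),.095),('shoe',(178.2,231.2),.054),('mb',(236.5,280.7),0),('mw',(264.7,253.1),0),('brass',(264,199.6),0),('wax',(279,334.7),0)]: print(n,onz('side',rc,z))
```

```text
box [ 0.5515 -0.148   0.    ]
fence [ 0.5739 -0.1549  0.034 ]
stop [ 0.6375 -0.2046  0.046 ]
seat [ 0.5844 -0.1825  0.034 ]
q [ 0.5185 -0.2759  0.034 ]
knob [ 0.4878 -0.2595  0.085 ]
sg [ 0.5085 -0.2463  0.095 ]
shoe [ 0.6122 -0.1873  0.054 ]
mb [0.451  0.1126 0.    ]
mw [0.5247 0.2538 0.    ]
thin [0.4141 0.3498 0.    ]
brass [0.6205 0.2113 0.    ]
box [ 0.5632 -0.1454  0.    ]
fence [ 0.5749 -0.1793  0.034 ]
seat [ 0.5659 -0.156   0.034 ]
q [ 0.519  -0.2502  0.034 ]
sg [ 0.4994 -0.2437  0.095 ]
shoe [ 0.5916 -0.1683  0.054 ]
mb [0.4482 0.1069 0.    ]
mw [0.5131 0.2429 0.    ]
brass [0.6353 0.2391 0.    ]
wax [0.337  0.3025 0.    ]
```

View pics/a.png

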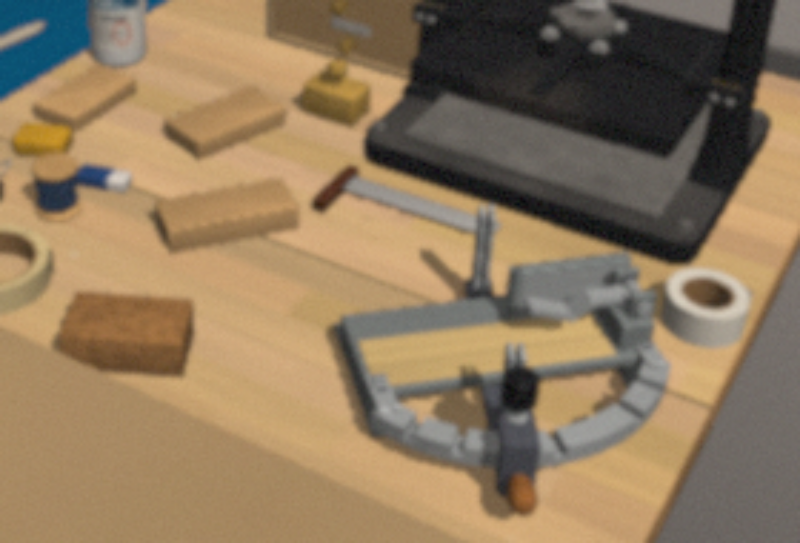

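View pics/b.png

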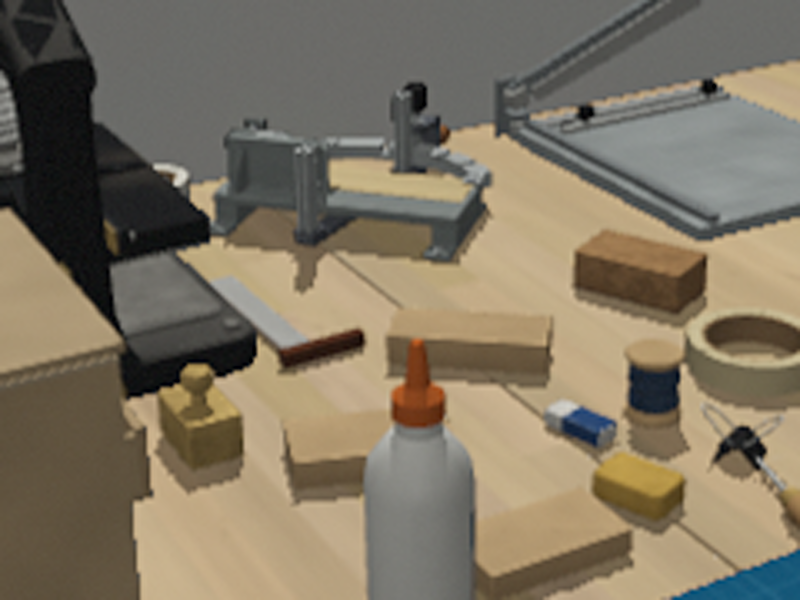

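The block to load is the thick front one, at crop (228,213) (row 225, col 220). The mitre box is at lower right, with the knob at (520,385). I'll fit the box frame and plan the approach.

```bash
cat >> h.py <<'E'
def delta(target,yaw=None):
    "tool-frame shift to bring TCP to target; tool x/y axes given"
    s=arm.observe(); M=R.from_rotvec(s['ee_rot']).as_matrix()
    return M.T@(np.array(target)-s['position'])
E
python3 - <<'E'
from h import *
from scipy.optimize import least_squares
np.set_printoptions(precision=4,suppress=True)
C={c:arm.get_calibration(c) for c in('scene','side')}
L={'box':(0,0,0),'f':(21,0,34),'st':(85,-25,46),'seat':(25,-25,34),'sh':(52,-25,54)}
O=[('scene','box',273.2,307.2),('scene','f',260.3,318.5),('scene','st',260.3,355.9),('scene','seat',266,329.8),('scene','sh',256.4,342.3),('side','box',197.6,240.8),('side','f',183,237.2),('side','seat',185.8,239.7),('side','sh',178.2,231.2)]
def w(p,l): c,s=np.cos(p[2]),np.sin(p[2]); x,y,z=np.array(L[l])/1e3; return [p[0]+c*x-s*y,p[1]+s*x+c*y,z]
f=lambda p:np.concatenate([proj(c,w(p,l),C[c])-[r,k] for c,l,r,k in O])
r=least_squares(f,[.55,-.15,-.25],loss='soft_l1');print(r.x,f(r.x).reshape(-1,2))
wc=arm.get_calibration('wrist');P=wc['pose'];s=arm.observe();M=R.from_rotvec(s['ee_rot']).as_matrix()
print(M); print('cam in tool',M.T@(P[:3,3]-s['position']),M.T@P[:3,:3],wc['intrinsics'])
print(delta([.42,.14,.42]))
for q in ['maple_block']:
  for x in arm.silhouettes('scene',q)[:2]:
    print(x['conf'],x['point'],cv2.minAreaRect(np.argwhere(x['region'])[:,::-1].astype(np.float32)))
print(onz('scene',(171,181),.0))
E
```

```text
[ 0.5573 -0.1498 -0.3099] [[-0.3064  2.549 ]
 [-0.1166  1.5643]
 [-0.3788 -3.9537]
 [ 1.177  -4.3558]
 [ 2.3084 -4.1075]
 [-0.598   2.0335]
 [ 2.8081 -1.2623]
 [-3.0354 -1.9711]
 [-2.4335 -1.9404]]
[[-0.9667  0.256   0.    ]
 [ 0.256   0.9667  0.    ]
 [-0.      0.     -1.    ]]
cam in tool [ 0.0837 -0.0005  0.0191] [[ 0.0009  0.9504  0.3109]
 [ 1.     -0.001   0.0002]
 [ 0.0005  0.3109 -0.9504]] [[272.2405   0.     254.2781]
 [  0.     272.2405 188.3016]
 [  0.       0.       1.    ]]
[-0.3702 -0.3821 -0.0153]
0.95 [225.3, 220.2] ((219.1923065185547, 224.4615478515625), (19.415496826171875, 50.009613037109375), 78.69007110595703)
0.28 [285.4, 319.0] ((321.5, 286.0), (16.0, 11.0), 90.0)
[0.4775 0.4359 0.    ]
```

```bash
python3 -m inch '-0.02 -0.02 -0.04 0 0.0918; -0.055 -0.055 -0.04 0 0.0918; -0.09 -0.09 -0.04 0 0.0918; -0.125 -0.125 -0.04 0 0.0918; -0.16 -0.16 -0.04 0 0.0918'; python3 -m inch '-0.035 -0.035 0 0 0.0918; -0.07 -0.07 0 0 0.0918; -0.105 -0.105 0 0 0.0918; -0.14 -0.14 0 0 0.0918; -0.175 -0.175 0 0 0.0918';python3 -m inch '-0.015 -0.035 0 0 0.0918; -0.02 -0.05 0 0 0.0918; -0.02 -0.05 0 0 0.0918'
python3 - <<'E'
from h import *
np.set_printoptions(precision=4,suppress=True)
s=arm.observe();print(s['clock'],s['position'],s['ee_rot'])
im=shot('wrist','w1.png');cal=arm.get_calibration('wrist')
for x in arm.silhouettes('wrist','maple_block')[:3]:
    (c,wh,a)=cv2.minAreaRect(np.argwhere(x['region'])[:,::-1].astype(np.float32))
    B=cv2.boxPoints((c,wh,a)); print(x['conf'],x['point'],[onz('wrist',(p[1],p[0]),.025,cal)[:2] for p in B],onz('wrist',(c[1],c[0]),.02,cal))
for x in arm.place_of('wrist','maple_block')[:3]: print(x,onz('wrist',x['point'],0,cal))
for q in['mitre_box','seat']:
  for x in arm.place_of('wrist',q)[:2]: print(q,x)
E
```

```text
clock: 1.95
position: [0.2744, 0.4067, 0.4449]
ee_rot: [0.405, 3.115, 0.001]
force: [1.1, 0.1, -0.2]
width: 1.002
gripper_force: 0.0
clock: 2.45
position: [0.3986, 0.1926, 0.4451]
ee_rot: [0.405, 3.115, 0.001]
force: [1.2, 1.0, -1.5]
width: 1.0
gripper_force: 0.0
clock: 2.75
position: [0.4049, 0.1385, 0.445]
ee_rot: [0.413, 3.114, 0.0]
force: [0.7, 0.7, -0.1]
width: 0.999
gripper_force: 0.0
2.75 [0.4049 0.1385 0.445 ] [0.4126 3.114  0.0003]
0.86 [185.7, 239.7] [array([0.3835, 0.0873]), array([0.3903, 0.137 ]), array([0.5126, 0.1196]), array([0.5058, 0.065 ])] [0.4468 0.102  0.02  ]
0.6 [227.0, 107.8] [array([ 0.4263, -0.1708]), array([ 0.4455, -0.0499]), array([ 0.6613, -0.1155]), array([ 0.6413, -0.2568])] [ 0.5382 -0.1489  0.02  ]
{'point': [186.2, 240.2], 'conf': 0.91} [0.449  0.1043 0.    ]
```

View pics/w1.png

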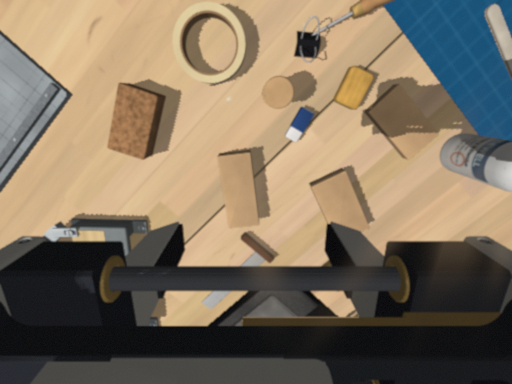

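The wrist picture shows the thick block at (col 239, row 188), with its long axis near vertical. The thin and wide blocks are off to the right, clear of it. Next I move above the mitre box.

```bash
python3 -m inch '-0.025 -0.04 0 0 0.0918; -0.05 -0.083 0 0 0.0918; -0.075 -0.125 0 0 0.0918; -0.1 -0.167 0 0 0.0918; -0.125 -0.21 0 0 0.0918'; python3 -m inch '-0.025 -0.042 0 0 0.0918; -0.05 -0.085 0 0 0.0918; -0.05 -0.085 0 0 0.0918; -0.05 -0.085 0 0 0.0918'
cat > fit.py <<'E'
from h import *
from scipy.optimize import least_squares
np.set_printoptions(precision=4,suppress=True)
s=arm.observe();print(s['clock'],s['position'],s['ee_rot'])
import sys
im=shot('wrist',sys.argv[1]);cal=arm.get_calibration('wrist')
L={'mitre_box':(0,0,0),'fence_near_end':(21,0,34),'end_stop':(85,-25,46),'seat':(25,-25,34),'hold_down_shoe':(52,-25,54),'quadrant_middle':(0,-128,34)}
O=[]
for q in L:
  for x in arm.place_of('wrist',q)[:1]:
    print(q,x); 
    if x['conf']>.4: O.append((q,*x['point']))
def w(p,l): c,s=np.cos(p[2]),np.sin(p[2]); x,y,z=np.array(L[l])/1e3; return [p[0]+c*x-s*y,p[1]+s*x+c*y,z]
f=lambda p:np.concatenate([proj('wrist',w(p,l),cal)-[r,k] for l,r,k in O])
r=least_squares(f,[.555,-.15,-.28],loss='soft_l1');print(r.x,f(r.x).reshape(-1,2))
for q in ['index_knob','saw_guide']:
  for x in arm.place_of('wrist',q)[:2]: print(q,x,onz('wrist',x['point'],.095,cal))
E
python3 fit.py w2.png
```

```text
clock: 3.5
position: [0.4723, -0.0944, 0.4449]
ee_rot: [0.401, 3.115, 0.001]
force: [1.1, 0.5, -0.7]
width: 1.003
gripper_force: 0.0
clock: 3.9
position: [0.4987, -0.1891, 0.4442]
ee_rot: [-0.407, -3.114, 0.001]
force: [-0.2, 1.7, 0.3]
width: 1.002
gripper_force: 0.0
3.9 [ 0.4987 -0.1891  0.4442] [-0.4074 -3.1141  0.0008]
mitre_box {'point': [182.5, 282.6], 'conf': 0.62}
fence_near_end {'point': [202.5, 286.2], 'conf': 0.66}
end_stop {'point': [242.6, 267.8], 'conf': 0.98}
seat {'point': [202.6, 268.0], 'conf': 0.65}
hold_down_shoe {'point': [228.9, 267.7], 'conf': 0.87}
quadrant_middle {'point': [189.2, 201.9], 'conf': 0.93}
[ 0.5544 -0.1545 -0.2629] [[ 0.2765  0.4446]
 [-0.2189 -1.4679]
 [ 0.4981  0.1441]
 [ 2.0155  0.411 ]
 [-2.6468  0.9686]
 [-0.3772 -1.2236]]
index_knob {'point': [181.1, 197.9], 'conf': 0.78} [ 0.4944 -0.2609  0.095 ]
saw_guide {'point': [187.8, 216.4], 'conf': 0.68} [ 0.5088 -0.2409  0.095 ]
```

View pics/w2.png

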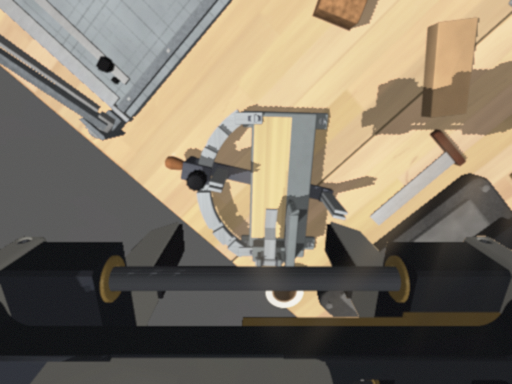

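The wrist picture now shows the whole box: knob at (197,180), arm between the -30 and 0 notches, finger and stop near the bottom around row 240. I'll check the joint margins for the roll.

Run:
```python
from h import *
np.set_printoptions(precision=3,suppress=True)
print(arm.observe()['joints'])
c=arm.get_calibration('wrist')
# scene/side knob rays vs wrist ray: least-squares intersect
rs=[ray('wrist',(181.1,197.9),c),ray('scene',(283.7,316.9)),ray('side',(156.4,263.6))]
def tri(rs):
    A=np.zeros((3,3));b=np.zeros(3)
    for o,d in rs:
        d=d/np.linalg.norm(d);Q=np.eye(3)-np.outer(d,d);A+=Q;b+=Q@o
    return np.linalg.solve(A,b)
print(tri(rs),tri(rs[:2]),tri([rs[0],rs[2]]))
print(delta([.49,-.262,.36]))
```

```text
[-0.231  0.271  0.632  1.776 -0.175  1.15   1.768]
[ 0.492 -0.262  0.089] [ 0.492 -0.262  0.087] [ 0.495 -0.263  0.091]
[-0.011 -0.074  0.085]
```

```bash
python3 -m inch '-0.003 -0.018 0.02 -0.14 0.0918; -0.006 -0.036 0.04 -0.28 0.0918; -0.01 -0.055 0.06 -0.42 0.0918; -0.013 -0.073 0.08 -0.56 0.0918; -0.013 -0.073 0.085 -0.70 0.0918';python3 -m inch '0 0 0 -0.14 0.0918; 0 0 0 -0.28 0.0918; 0 0 0 -0.42 0.0918; 0 0 0 -0.56 0.08; 0 0 0 -0.65 0.07';python3 -m inch '0 0 0 0 0.06; 0 0 0 0 0.05'
python3 fit.py w3.png
```

```text
clock: 4.85
position: [0.4908, -0.2647, 0.3578]
ee_rot: [0.691, -3.062, -0.0]
force: [-0.6, 0.4, 0.7]
width: 1.002
gripper_force: 0.0
clock: 5.35
position: [0.4921, -0.2619, 0.3566]
ee_rot: [1.451, -2.775, -0.012]
force: [-0.2, 0.5, -1.7]
width: 0.873
gripper_force: 0.0
clock: 5.55
position: [0.4914, -0.2636, 0.3557]
ee_rot: [1.438, -2.782, -0.015]
force: [0.4, 0.3, 0.6]
width: 0.699
gripper_force: 0.0
5.55 [ 0.4914 -0.2636  0.3557] [ 1.4382 -2.7816 -0.0154]
mitre_box {'point': [257.4, 256.8], 'conf': 0.58}
fence_near_end {'point': [276.7, 246.3], 'conf': 0.97}
end_stop {'point': [280.0, 188.3], 'conf': 0.73}
seat {'point': [260.6, 235.7], 'conf': 0.74}
quadrant_middle {'point': [181.5, 226.4], 'conf': 0.58}
[ 0.556  -0.1548 -0.3038] [[ 0.0705  2.0204]
 [-0.531  -2.0956]
 [-0.3966  0.8964]
 [ 0.5427 -0.6771]
 [ 0.2118 -0.042 ]]
index_knob {'point': [193.1, 247.1], 'conf': 0.57} [ 0.4936 -0.2681  0.095 ]
saw_guide {'point': [222.5, 254.0], 'conf': 0.69} [ 0.5058 -0.2397  0.095 ]
```

View pics/w3.png

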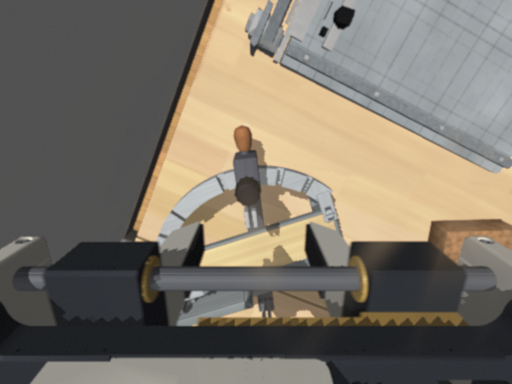

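The knob is straight ahead at (247,193). The quadrant notches show at about (222,182), (183,215) and (280,178), and image left is the stop side. I'll triangulate the knob from the two wrist views.

```bash
cat >> h.py <<'E'
def tri(rs):
    A=np.zeros((3,3));b=np.zeros(3)
    for o,d in rs:
        d=d/np.linalg.norm(d);Q=np.eye(3)-np.outer(d,d);A+=Q;b+=Q@o
    return np.linalg.solve(A,b)
E
python3 - <<'E'
from h import *
np.set_printoptions(precision=4,suppress=True)
c=arm.get_calibration('wrist')
s=arm.observe();M=R.from_rotvec(s['ee_rot']).as_matrix();T=np.eye(4);T[:3,:3]=M;T[:3,3]=s['position']
X=np.linalg.inv(T)@c['pose']
T2=np.eye(4);T2[:3,:3]=R.from_rotvec([-.4074,-3.1141,.0008]).as_matrix();T2[:3,3]=[.4987,-.1891,.4442]
c2=dict(intrinsics=c['intrinsics'],pose=T2@X)
r3=ray('wrist',(193.1,247.1),c);r2=ray('wrist',(181.1,197.9),c2)
k=tri([r3,r2]);print('knob',k, onz('wrist',(193.1,247.1),.088,c))
g=tri([ray('wrist',(222.5,254),c),ray('wrist',(187.8,216.4),c2)]);print('guide',g)
print('yaw axes',M, 'joints',s['joints'])
# joint fit over both views
from scipy.optimize import least_squares
L={'b':(0,0,0),'f':(21,0,34),'e':(85,-25,46),'s':(25,-25,34),'h':(52,-25,54),'q':(0,-128,34)}
O=[(c2,'b',182.5,282.6),(c2,'f',202.5,286.2),(c2,'e',242.6,267.8),(c2,'s',202.6,268),(c2,'h',228.9,267.7),(c2,'q',189.2,201.9),
(c,'b',257.4,256.8),(c,'f',276.7,246.3),(c,'e',280,188.3),(c,'s',260.6,235.7),(c,'q',181.5,226.4)]
def w(p,l): cc,ss=np.cos(p[2]),np.sin(p[2]); x,y,z=np.array(L[l])/1e3; return [p[0]+cc*x-ss*y,p[1]+ss*x+cc*y,z]
f=lambda p:np.concatenate([proj('wrist',w(p,l),q)-[r,k_] for q,l,r,k_ in O])
r=least_squares(f,[.555,-.15,-.28],loss='soft_l1');print(r.x);print(f(r.x).reshape(-1,2))
p=r.x;d=k[:2]-p[:2];print('r',np.hypot(*d),'a',np.arctan2(d[1],d[0])+np.pi/2-p[2])
d=g[:2]-p[:2];print('r',np.hypot(*d),'a',np.arctan2(d[1],d[0])+np.pi/2-p[2])
print('TCP target delta',delta([k[0],k[1],k[2]+.164]))
E
```

```text
knob [ 0.4952 -0.2647  0.0883] [ 0.4962 -0.2645  0.088 ]
guide [ 0.5048 -0.241   0.1031]
yaw axes [[-0.5732 -0.8193 -0.0134]
 [-0.8194  0.5732  0.0028]
 [ 0.0054  0.0126 -0.9999]] joints [ 0.7002  0.4142 -0.4184  1.7694  0.1957  1.0128  2.738 ]
[ 0.5551 -0.1541 -0.2876]
[[ 1.1618  2.1689]
 [ 0.6913  0.0385]
 [ 1.028   0.7279]
 [ 2.578   1.8801]
 [-2.0876  2.0634]
 [-1.2598  0.6214]
 [-1.244   2.371 ]
 [-1.8125 -1.6846]
 [-1.2516  1.3249]
 [-0.6822 -0.4464]
 [-1.0618 -0.7665]]
r 0.12573563745192326 a -0.20897294336983363
r 0.1003243064478391 a -0.23699112923453092
TCP target delta [ 0.0003 -0.0053  0.1036]
```

Joint 7 is at its limit, so I'll turn half round the other way. The grip is symmetric.

```bash
for i in 1 2 3 4; do python3 -m inch '0 0 0 0.149 0.05; 0 0 0 0.298 0.05; 0 0 0 0.447 0.05; 0 0 0 0.596 0.05; 0 0 0 0.745 0.05' >/dev/null; done; python3 -m inch '0 0 0 0.14 0.05; 0 0 0 0.14 0.05; 0 0 0 0.14 0.05'
python3 - <<'E'
from h import *
np.set_printoptions(precision=4,suppress=True)
s=arm.observe();M=R.from_rotvec(s['ee_rot']).as_matrix();print(M,s['joints'],s['clock'])
print(delta([.4955,-.2646,.0883+.164]))
im=shot('wrist','w4.png');c=arm.get_calibration('wrist')
for q in ['index_knob']:
  for x in arm.place_of('wrist',q)[:2]: print(q,x,onz('wrist',x['point'],.088,c))
print(proj('wrist',[.4955,-.2646,.088],c))
E
```

```text
clock: 8.3
position: [0.4922, -0.262, 0.3561]
ee_rot: [-2.76, -1.482, 0.016]
force: [-0.6, -0.1, 0.4]
width: 0.544
gripper_force: 0.0
[[ 0.5522  0.8336 -0.0133]
 [ 0.8337 -0.5522  0.0031]
 [-0.0047 -0.0128 -0.9999]] [ 0.1856  0.3792  0.2783  1.8138 -0.1194  0.9786 -0.0718] 8.3
[0.0001 0.0055 0.1037]
index_knob {'point': [195.6, 260.0], 'conf': 0.94} [ 0.492  -0.2686  0.088 ]
[190.4168 260.7828]
```

```bash
python3 -m inch '-0.002 0.0055 0.03 -0.08 0.06; -0.002 0.0055 0.06 -0.08 0.06; -0.002 0.0055 0.09 -0.08 0.06; -0.002 0.0055 0.103 -0.08 0.06; -0.002 0.0055 0.103 -0.08 0.06'; python3 -m inch '0 0 0 0 0.034; 0 0 0 0 0.034; 0 0 0 0 0.034; 0 0 0 0 0.03; 0 0 0 0 0.03' 25
python3 - <<'E'
from h import *
shot('side','s4.png');shot('wrist','w5.png')
c=arm.get_calibration('wrist')
print(arm.place_of('wrist','index_knob')[:1],arm.silhouettes('side','index_knob')[:1] and arm.look_for('side','index_knob')[:1])
a=cv2.imread('pics/w5.png');b=cv2.resize(cv2.imread('pics/s4.png')[130:226,200:300],(400,384))
cv2.imwrite('pics/v5.png',cv2.resize(np.hstack([a,b]),(800,337)))
E
```

```text
clock: 8.9
position: [0.4936, -0.2664, 0.2515]
ee_rot: [-2.698, -1.585, 0.018]
force: [0.0, 0.1, 0.2]
width: 0.653
gripper_force: 0.0
clock: 9.4
position: [0.4943, -0.2666, 0.2535]
ee_rot: [-2.702, -1.585, 0.014]
force: [-0.6, 0.1, 0.0]
width: 0.332
gripper_force: 0.0
[] [{'point': [160.2, 262.3], 'conf': 0.59}]
```

View pics/v5.png

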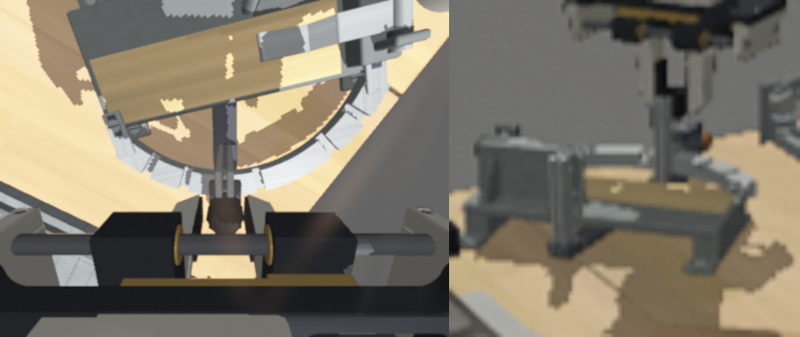

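The knob sits between the fingers. I close on it and lift about 5 mm.

```bash
python3 -m inch '0 0 0 0 0.018; 0 0 0 0 0.018; 0 0 0 0 0.018; 0 0 0 0 0.018' 30; python3 -m inch '0 0 -0.002 0 0.018; 0 0 -0.004 0 0.018; 0 0 -0.005 0 0.018; 0 0 -0.005 0 0.018'
```

```text
clock: 10.05
position: [0.4944, -0.2668, 0.253]
ee_rot: [-2.702, -1.585, 0.015]
force: [2.7, -2.0, -2.8]
width: 0.246
gripper_force: 30.0
clock: 10.45
position: [0.4939, -0.2666, 0.2578]
ee_rot: [-2.701, -1.584, 0.016]
force: [1.1, -1.9, -7.2]
width: 0.247
gripper_force: 30.0
```

Grip holds and the spring reads about 5 N. Now I swing about the pivot, the gripper turning with the arm.

```bash
python3 -m inch '0.0008 0.0128 0 -0.1 0.018; 0.0029 0.0254 0 -0.2 0.018; 0.0062 0.0377 0 -0.3 0.018; 0.0107 0.0497 0 -0.4 0.018; 0.0165 0.0612 0 -0.5 0.018'; python3 -m inch '0 0 0 0 0.018;0 0 0 0 0.018'
```

```text
clock: 10.95
position: [0.5553, -0.2827, 0.2566]
ee_rot: [-2.219, -2.205, 0.013]
force: [-0.6, -1.2, -7.4]
width: 0.244
gripper_force: 30.0
clock: 11.15
position: [0.5554, -0.2825, 0.2568]
ee_rot: [-2.227, -2.2, 0.012]
force: [2.3, -2.6, -7.3]
width: 0.251
gripper_force: 30.0
```

```bash
python3 -m inch '0.0006 0.0115 0 -0.09 0.018; 0.0026 0.0242 0 -0.19 0.018; 0.0026 0.0242 0.003 -0.19 0.018; 0.0026 0.0242 0.005 -0.19 0.018; 0.0026 0.0242 0.005 -0.19 0.018'; python3 -m inch '0 0 0 0 0.028; 0 0 0 0 0.028;0 0 0 0 0.028'
```

```text
clock: 11.65
position: [0.58, -0.2801, 0.253]
ee_rot: [-2.009, -2.402, 0.009]
force: [2.6, -2.7, 0.7]
width: 0.25
gripper_force: 30.0
clock: 11.95
position: [0.5794, -0.2792, 0.2517]
ee_rot: [-2.004, -2.402, 0.009]
force: [-0.8, -0.4, -0.2]
width: 0.302
gripper_force: 0.0
```

```bash
python3 -m inch '0 0.001 0 -0.005 0.028; 0 0.002 0 -0.01 0.028; 0 0.003 0 -0.015 0.028; 0.0001 0.004 0 -0.02 0.028; 0.0001 0.005 0 -0.025 0.028'; python3 -m inch '0 0.001 0 -0.008 0.028; 0 0.002 0 -0.016 0.028; 0 0.003 0 -0.024 0.028'; python3 -m inch '0 0.001 0 -0.008 0.028; 0 0.002 0 -0.016 0.028'
```

```text
clock: 12.45
position: [0.5835, -0.279, 0.2514]
ee_rot: [-1.973, -2.425, 0.012]
force: [-7.3, 0.2, 5.0]
width: 0.308
gripper_force: 3.3
clock: 12.75
position: [0.5863, -0.2784, 0.2514]
ee_rot: [-1.943, -2.448, 0.012]
force: [-7.9, 1.4, 4.2]
width: 0.309
gripper_force: 4.1
clock: 12.95
position: [0.5885, -0.2779, 0.2514]
ee_rot: [-1.924, -2.464, 0.011]
force: [-6.8, 0.2, 3.6]
width: 0.302
gripper_force: 3.0
```

Run:
```python
from h import *
np.set_printoptions(precision=4,suppress=True)
shot('scene','c6.png');shot('wrist','w6.png')
s=arm.observe();print(s['position'],s['force'],s['gripper_force'],s['ft_torque'])
a=cv2.imread('pics/w6.png')[0:300,100:450];b=cv2.imread('pics/c6.png')[200:330,270:400]
cv2.imwrite('pics/v6.png',np.hstack([cv2.resize(a,(400,343)),cv2.resize(b,(400,343),interpolation=cv2.INTER_CUBIC)]))
```

```text
[ 0.5886 -0.2778  0.2513] [-4.3851  0.5305  2.3809] 2.645137020153925 [-0.022   1.3143 -0.034 ]
```

View pics/v6.png

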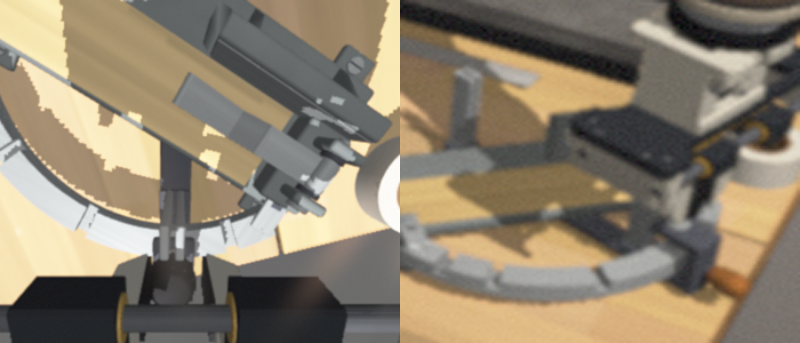

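Run:
```python
from h import *
np.set_printoptions(precision=4,suppress=True)
p=[.5551,-.1541,-.2876]
for u,v in [(12,148),(85,215),(240,235),(275,205)]:
    x=onz('wrist',(v*300/343,100+u*350/400),.034)
    d=x[:2]-p[:2];print(x,np.hypot(*d),'a',np.arctan2(d[1],d[0])+np.pi/2-p[2])
s=arm.observe();d=s['position'][:2]-p[:2];print('tool a',np.arctan2(d[1],d[0])+np.pi/2-p[2])
a=cv2.imread('pics/w6.png')[120:260,160:360];cv2.imwrite('pics/v7.png',cv2.resize(a,(800,560),interpolation=cv2.INTER_CUBIC))
print([(x['point'],x['conf'],onz('wrist',x['point'],.0)) for x in arm.place_of('wrist','quadrant_middle')])
```

```text
[ 0.4697 -0.2411  0.034 ] 0.12195552472817578 a -0.4884709180239824
[ 0.5216 -0.2737  0.034 ] 0.12423345897861633 a 0.01439040657123919
[ 0.6268 -0.2616  0.034 ] 0.1291813896468396 a 0.8760170182374816
[ 0.6427 -0.2355  0.034 ] 0.11960344803883784 a 1.1092766261216809
tool a 0.5521348034160909
[]
```

View pics/v7.png

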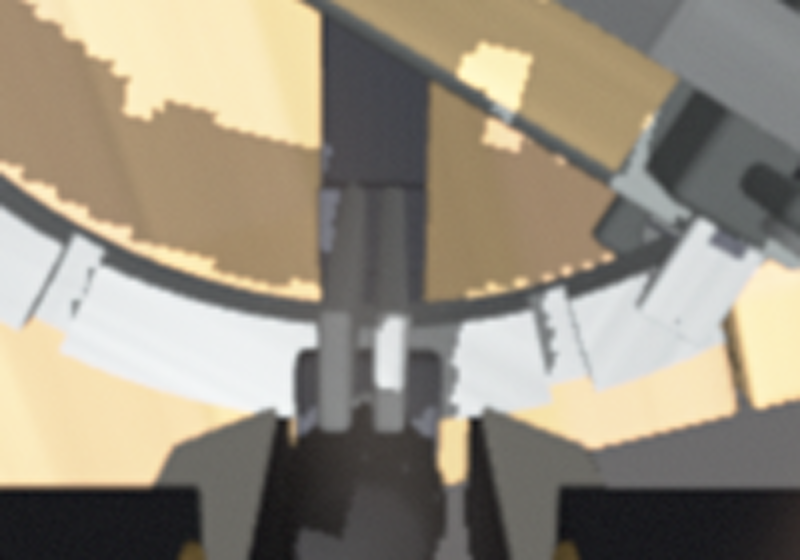

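Run:
```python
from h import *
p=[.5551,-.1541,-.2876]
for u,v in [(70,280),(567,335),(372,320),(375,60)]:
    x=onz('wrist',(120+v/4,160+u/4),.034 if v>100 else .02)
    d=x[:2]-p[:2];print(x,np.hypot(*d),'a',np.arctan2(d[1],d[0])+np.pi/2-p[2])
```

```text
[ 0.52417985 -0.27467852  0.034     ] 0.12447985841845227 a 0.03657721470653302
[ 0.62015175 -0.26173516  0.034     ] 0.12576588201133365 a 0.8312285116908027
[ 0.58261421 -0.2681602   0.034     ] 0.11733184101595967 a 0.5243032447088871
[ 0.57122546 -0.22121097  0.02      ] 0.0690211055017981 a 0.523410168643635
```

The 0 and 45 degree notches show at about +0.04 and +0.83. That puts the 30 degree notch about 0.04 rad (5 mm) ahead, so I keep sweeping.

```bash
python3 -m inch '0 0.001 0 -0.008 0.028; 0 0.002 0 -0.016 0.028'; python3 -m inch '0 0.001 0 -0.008 0.028; 0 0.002 0 -0.016 0.028';python3 -m inch '0 0.001 0 -0.008 0.028'
```

```text
clock: 13.3
position: [0.5905, -0.2774, 0.2511]
ee_rot: [-1.904, -2.48, 0.011]
force: [-0.2, -0.9, -0.2]
width: 0.302
gripper_force: 0.0
clock: 13.5
position: [0.5936, -0.2766, 0.2515]
ee_rot: [-1.885, -2.498, 0.008]
force: [-1.9, 0.4, -1.1]
width: 0.308
gripper_force: 0.7
clock: 13.6
position: [0.5943, -0.2765, 0.2514]
ee_rot: [-1.874, -2.504, 0.009]
force: [-4.3, -0.3, 1.3]
width: 0.305
gripper_force: 2.3
```

```bash
python3 -m inch '0 0.001 0 -0.004 0.028;0 0.001 0 -0.004 0.028'; python3 -m inch '0 0.001 0 -0.004 0.028;0 0.001 0 -0.004 0.028'
```

```text
clock: 13.8
position: [0.5946, -0.2764, 0.2514]
ee_rot: [-1.87, -2.506, 0.01]
force: [-4.7, 0.1, 1.6]
width: 0.305
gripper_force: 2.9
clock: 14.0
position: [0.5949, -0.2764, 0.2513]
ee_rot: [-1.864, -2.509, 0.012]
force: [-8.9, -1.0, 4.4]
width: 0.307
gripper_force: 4.1
```

```bash
python3 -m inch '0 0.001 0 0 0.028;0 0.0015 0 0 0.028'; python3 -m inch '0 -0.004 0 0 0.028;0 -0.006 0 0 0.028;0 -0.006 0 0 0.028'; python3 -m inch '0 -0.001 0 0 0.028;0 -0.002 0 0 0.028;0 -0.002 0 0 0.028'
```

```text
clock: 14.2
position: [0.5955, -0.2763, 0.2512]
ee_rot: [-1.864, -2.507, 0.014]
force: [-12.9, -0.8, 7.2]
width: 0.308
gripper_force: 6.5
clock: 14.5
position: [0.5924, -0.2771, 0.2519]
ee_rot: [-1.866, -2.513, 0.007]
force: [0.2, 0.6, 0.5]
width: 0.304
gripper_force: 0.0
clock: 14.8
position: [0.5902, -0.2777, 0.2517]
ee_rot: [-1.866, -2.512, 0.008]
force: [-0.9, -0.2, -0.0]
width: 0.304
gripper_force: 0.0
```

```bash
python3 -m inch '0 -0.001 0 0 0.028;0 -0.002 0 0 0.028;0 -0.002 0 0 0.028'; python3 -m inch '0 -0.001 0 0 0.028;0 -0.002 0 0 0.028;0 -0.002 0 0 0.028'
```

```text
clock: 15.1
position: [0.5883, -0.2782, 0.2517]
ee_rot: [-1.866, -2.512, 0.008]
force: [0.8, 0.9, -0.7]
width: 0.305
gripper_force: 0.6
clock: 15.4
position: [0.5865, -0.2788, 0.2518]
ee_rot: [-1.866, -2.513, 0.008]
force: [2.4, -0.3, -2.5]
width: 0.307
gripper_force: 1.3
```

```bash
python3 -m inch '0 -0.001 0 0 0.028;0 -0.002 0 0 0.028;0 -0.002 0 0 0.028'; python3 -m inch '0 -0.001 0 0 0.028;0 -0.002 0 0 0.028;0 -0.002 0 0 0.028'
```

```text
clock: 15.7
position: [0.5857, -0.2789, 0.2519]
ee_rot: [-1.866, -2.515, 0.005]
force: [8.9, 1.2, -6.4]
width: 0.307
gripper_force: 4.0
clock: 16.0
position: [0.585, -0.279, 0.2519]
ee_rot: [-1.866, -2.517, 0.002]
force: [13.9, 0.0, -9.2]
width: 0.303
gripper_force: 6.6
```

The tooth is locked both ways at about 0.565 in my frame, which matches the 30 degree notch. I centre, lift off, and look from above.

```bash
python3 -m inch '0 0.003 0 0 0.028;0 0.006 0 0 0.03;0 0.006 0 0 0.034; 0 0.006 -0.03 0 0.04; 0 0.006 -0.08 0 0.05'; python3 -m inch '0 0 -0.03 0 0.07;0 0 -0.05 0 0.08;0 0 -0.05 0 0.0918'
python3 - <<'E'
from h import *
np.set_printoptions(precision=4,suppress=True)
shot('wrist','w8.png');c=arm.get_calibration('wrist')
for x in arm.place_of('wrist','index_knob')[:2]: print(x,[proj('wrist',[.5903,-.2777,z],c) for z in(.081,.0885)])
shot('side','s8.png');print([(x,onz('side',x['point'],.0808),onz('side',x['point'],.0883)) for x in arm.place_of('side','index_knob')[:1]])
print([proj('side',[.5903,-.2777,z]) for z in(.081,.0885)])
print(delta([.405,.108,.40]),arm.observe()['joints'])
E
```

```text
clock: 16.5
position: [0.5876, -0.2783, 0.329]
ee_rot: [-1.861, -2.505, 0.012]
force: [1.0, -1.7, -0.3]
width: 0.474
gripper_force: 0.0
clock: 16.8
position: [0.5902, -0.2793, 0.3852]
ee_rot: [-1.869, -2.515, 0.007]
force: [0.0, -0.3, 0.1]
width: 0.732
gripper_force: 0.0
{'point': [180.0, 252.0], 'conf': 0.97} [array([180.8732, 257.3332]), array([182.8589, 257.3371])]
[({'point': [161.2, 235.4], 'conf': 0.55}, array([ 0.5833, -0.248 ,  0.0808]), array([ 0.5815, -0.2259,  0.0883]))]
[array([158.1728, 233.8417]), array([155.9395, 233.75  ])]
[ 0.4236 -0.0651 -0.0152] [ 0.3432  0.5023  0.0245  1.5248 -0.0111  1.1308  0.6627]
```

```bash
python3 -m inch '0.047 -0.0072 0 -0.14 0.0918; 0.094 -0.0144 0 -0.28 0.0918; 0.141 -0.0216 0 -0.42 0.0918; 0.188 -0.0288 0 -0.56 0.0918; 0.235 -0.036 0 -0.7 0.0918'; python3 -m inch '0.0326 0.02 0 -0.14 0.0918; 0.065 0.04 0 -0.28 0.0918; 0.098 0.06 0 -0.416 0.0918; 0.13 0.08 0 -0.416 0.0918; 0.163 0.099 0 -0.416 0.0918'; python3 -m inch '0 0 0.04 0 0.0918; 0 0 0.08 0 0.0918;0 0 0.08 0 0.0918'
python3 - <<'E'
from h import *
np.set_printoptions(precision=4,suppress=True)
s=arm.observe();print(s['joints'],s['position'],R.from_rotvec(s['ee_rot']).as_matrix()[:,1])
im=shot('wrist','w9.png');cal=arm.get_calibration('wrist')
for x in arm.silhouettes('wrist','maple_block')[:1]:
    m=x['region'].astype(np.uint8); pts=np.argwhere(m)
    W=np.array([onz('wrist',q,.025,cal)[:2] for q in pts],np.float32)*1000
    c,wh,a=cv2.minAreaRect(W);print(x['conf'],x['point'],c,wh,a);cv2.imwrite('pics/v9.png',np.where(m[...,None]>0,im//2+[0,100,0],im).astype(np.uint8)[:,:,::-1])
for x in arm.place_of('wrist','maple_block')[:2]: print(x,onz('wrist',x['point'],0,cal))
E
```

```text
clock: 17.5
position: [0.486, -0.0627, 0.3826]
ee_rot: [-0.881, -2.999, 0.002]
force: [1.2, 0.8, 0.1]
width: 1.003
gripper_force: 0.0
clock: 18.0
position: [0.4039, 0.1087, 0.3845]
ee_rot: [-0.252, -3.116, -0.003]
force: [1.4, 0.3, -0.1]
width: 1.003
gripper_force: 0.0
clock: 18.3
position: [0.4017, 0.1072, 0.3013]
ee_rot: [-0.25, -3.109, 0.002]
force: [-0.4, 0.7, 0.1]
width: 0.999
gripper_force: 0.0
[-0.046   0.2716 -0.4027  2.1499  0.1375  0.7657  0.8735] [0.4017 0.1072 0.3013] [ 0.1597  0.9872 -0.0028]
0.58 [217.1, 256.6] (436.7478332519531, 102.96959686279297) (51.931480407714844, 101.18474578857422) 81.57363891601562
{'point': [225.8, 258.1], 'conf': 0.96} [0.4509 0.103  0.    ]
```

View pics/v9.png

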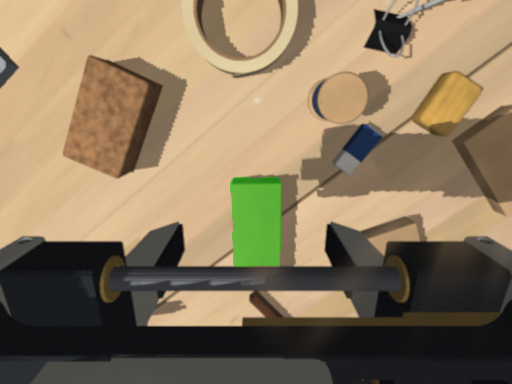

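The silhouette covers the right block: centreline near col 257, aligned with the tool, clear on both sides. I go down and grip its near end.

```bash
python3 -m inch '-0.002 0.003 0.045 -0.013 0.0918; -0.002 0.003 0.09 -0.013 0.0918; -0.002 0.003 0.115 -0.013 0.08; -0.002 0.003 0.119 -0.013 0.075; -0.002 0.003 0.119 -0.013 0.07'; python3 -m inch '0 0 0 0 0.045; 0 0 0 0 0.045; 0 0 0 0 0.045; 0 0 0 0 0.045; 0 0 0 0 0.045' 40;  python3 -m inch '0 0 0 0 0.045; 0 0 0 0 0.045'
```

```text
clock: 18.95
position: [0.4057, 0.1112, 0.1873]
ee_rot: [-0.233, -3.12, -0.004]
force: [-0.8, -1.1, 0.6]
width: 0.792
gripper_force: 0.0
clock: 19.45
position: [0.4054, 0.111, 0.1875]
ee_rot: [-0.233, -3.121, -0.004]
force: [-1.9, -2.2, 12.8]
width: 0.543
gripper_force: 39.7
clock: 19.65
position: [0.4054, 0.1111, 0.1875]
ee_rot: [-0.233, -3.121, -0.004]
force: [-1.1, -2.0, 11.9]
width: 0.542
gripper_force: 39.7
```

```bash
python3 -m inch '0 0 -0.005 0 0.045; 0 0 -0.03 0 0.045; 0 0 -0.08 0 0.045; 0 0 -0.12 0 0.045; 0 0 -0.12 0 0.045'
python3 - <<'E'
from h import *
np.set_printoptions(precision=4,suppress=True)
s=arm.observe();M=R.from_rotvec(s['ee_rot']).as_matrix();print(M,s['joints'])
shot('side','s10.png');a=cv2.imread('pics/s10.png');shot('wrist','w10.png');b=cv2.imread('pics/w10.png')
p=proj('side',[.45,.103,.13]).astype(int);print(p)
r0,c0=max(p[0]-80,0),max(p[1]-100,0)
cv2.imwrite('pics/v10.png',np.hstack([cv2.resize(a[r0:r0+160,c0:c0+200],(400,320)),cv2.resize(b,(400,320))]))
# box frame target for TCP at grip: local(-20-?,-25)
for yaw in (-.2876,-.27):
  c,sn=np.cos(yaw),np.sin(yaw)
  for lx in(-110,-75,-20): print(yaw,lx,delta([.5551+c*lx/1e3+sn*.025,-.1541+sn*lx/1e3-c*.025,.30]))
E
```

```text
clock: 20.15
position: [0.4078, 0.1115, 0.3113]
ee_rot: [-0.233, -3.127, -0.008]
force: [1.1, 0.0, -0.9]
width: 0.543
gripper_force: 39.7
[[-0.9889  0.1482 -0.005 ]
 [ 0.1482  0.9889  0.0057]
 [ 0.0058  0.0049 -1.    ]] [-0.0275  0.2641 -0.429   2.1292  0.1447  0.7787  0.8751]
[188 279]
-0.2876 -110 [-0.0739 -0.2493  0.0061]
-0.2876 -75 [-0.1085 -0.2541  0.0057]
-0.2876 -20 [-0.163  -0.2617  0.0051]
-0.27 -110 [-0.0741 -0.2512  0.0061]
-0.27 -75 [-0.1088 -0.2555  0.0057]
-0.27 -20 [-0.1634 -0.2621  0.0051]
```

View pics/v10.png

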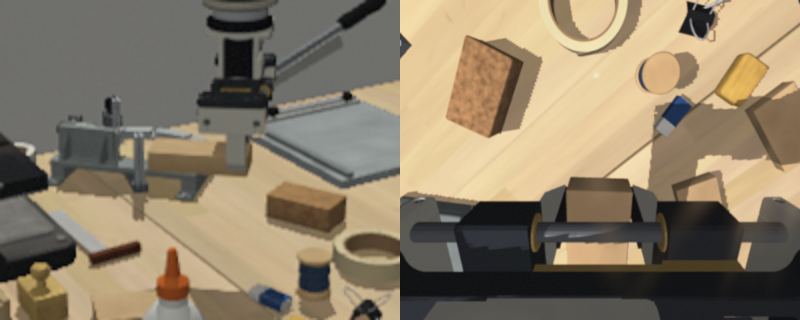

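The block hangs level in the grip: at (200,155) in the side view, with its tail end visible between the fingers in the wrist view. I'll refine the box yaw from straight edges.

Run:
```python
from h import *
np.set_printoptions(precision=4,suppress=True)
c=arm.get_calibration('wrist');s=arm.observe()
T=np.eye(4);T[:3,:3]=R.from_rotvec(s['ee_rot']).as_matrix();T[:3,3]=s['position'];X=np.linalg.inv(T)@c['pose']
V={'w2':([-.4074,-3.1141,.0008],[.4987,-.1891,.4442]),'w8':([-1.869,-2.515,.007],[.5902,-.2793,.3852]),'w3':([1.4382,-2.7816,-.0154],[.4914,-.2636,.3557])}
p=np.array([.5551,-.1541])
for n,(rv,t) in V.items():
    T2=np.eye(4);T2[:3,:3]=R.from_rotvec(rv).as_matrix();T2[:3,3]=t
    cc=dict(intrinsics=c['intrinsics'],pose=T2@X)
    g=cv2.imread(f'pics/{n}.png',0)
    for l in cv2.createLineSegmentDetector().detect(g)[0][:,0]:
        if np.hypot(l[2]-l[0],l[3]-l[1])<35: continue
        for z in(.034,):
            a=onz('wrist',(l[1],l[0]),z,cc)[:2];b=onz('wrist',(l[3],l[2]),z,cc)[:2]
            if max(np.linalg.norm(a-p),np.linalg.norm(b-p))>.16: continue
            d=b-a; yaw=np.arctan2(d[1],d[0]);yaw=(yaw+np.pi/2)%np.pi-np.pi/2
            if abs(yaw+.28)<.08:
                nrm=np.array([-np.sin(-.28),np.cos(-.28)]);print(n,l.round(),'len',np.linalg.norm(d),'yaw',yaw,'yoff',nrm@((a+b)/2-p))
```

```text
w2 [294. 256. 298. 209.] len 0.08239558400067667 yaw -0.2986005395358253 yoff 0.018987608287325472
w2 [308. 196. 315. 115.] len 0.11822644844591847 yaw -0.28065638063158094 yoff 0.0328794607087403
w2 [328. 123. 321. 177.] len 0.07884586612365108 yaw -0.29276612216310505 yoff 0.05079772006191905
w2 [252. 176. 252. 221.] len 0.07330900729644159 yaw -0.2633604674148038 yoff -0.05302034270150861
w2 [254. 123. 252. 159.] len 0.051889257919080674 yaw -0.3161598952257223 yoff -0.05244818864149319
w2 [287. 176. 292. 119.] len 0.08175659483155431 yaw -0.292208456924568 yoff 0.00012394925070891558
w2 [288. 217. 285. 263.] len 0.08361671519736395 yaw -0.26677630428226085 yoff 0.004238060633872155
w8 [323.  81. 285.  53.] len 0.05276885790307415 yaw -0.29157372325193354 yoff 0.017479417945094722
w8 [180.  62. 237. 101.] len 0.07538232360932189 yaw -0.28741008858359307 yoff -0.053442995401273514
w8 [240.  44. 180.   1.] len 0.0749744991152771 yaw -0.2892507883679807 yoff -0.0008468433986867012
w8 [276.  64. 323.  99.] len 0.06706819048315157 yaw -0.30485673635817623 yoff 0.0024709630992140346
w8 [245. 111. 174.  62.] len 0.09504672916289426 yaw -0.2895470574173693 yoff -0.057240308328211885
w8 [291.  39. 338.  74.] len 0.06442246644333191 yaw -0.2851839987002991 yoff 0.03281212548571854
w3 [264. 230. 205. 250.] len 0.07845609337174039 yaw -0.27414636134219483 yoff -0.05297120859616334
w3 [207. 244. 246. 231.] len 0.051839476714186775 yaw -0.28602435814574 yoff -0.059778889653900665
w3 [199. 181. 232. 167.] len 0.04125171955857766 yaw -0.21780572358486516 yoff -0.1395406420635257
w3 [321. 213. 281. 226.] len 0.05106465146949049 yaw -0.2817320061925854 yoff -0.052329385103047195
w3 [241. 302. 179. 320.] len 0.0905941510381198 yaw -0.27913516894351575 yoff 0.03693420521920308
```

```bash
python3 -m inch '-0.015 -0.045 0 0.03 0.045; -0.03 -0.09 0 0.06 0.045; -0.045 -0.135 0 0.1 0.045; -0.06 -0.18 0 0.137 0.045; -0.075 -0.225 0 0.137 0.045'; python3 -m inch '-0.013 -0.029 0 0 0.045; -0.013 -0.029 0 0 0.045; -0.013 -0.029 0 0 0.045'
cat > loc.py <<'E'
from h import *
np.set_printoptions(precision=4,suppress=True)
s=arm.observe();M=R.from_rotvec(s['ee_rot']).as_matrix();yaw=-.286
d=s['position']-[.5551,-.1541,0];c,sn=np.cos(yaw),np.sin(yaw)
print('clock',s['clock'],'local mm',1e3*(c*d[0]+sn*d[1]),1e3*(-sn*d[0]+c*d[1]),1e3*d[2],'yaw err',np.arctan2(M[1,1],M[0,1])-np.pi/2-yaw,'tilt',M[2,:2])
f=s['force'];print('force local',c*f[0]+sn*f[1],-sn*f[0]+c*f[1],f[2],'w',s['width']*91.8)
E
python3 loc.py
```

```text
clock: 20.75
position: [0.4467, -0.1247, 0.3037]
ee_rot: [-0.446, -3.093, -0.002]
force: [1.3, 0.9, -1.1]
width: 0.537
gripper_force: 39.7
clock: 21.05
position: [0.451, -0.1546, 0.3035]
ee_rot: [-0.447, -3.093, -0.003]
force: [0.3, 1.6, -0.2]
width: 0.543
gripper_force: 39.7
clock 21.05 local mm -99.71746779788933 -29.892852289716437 303.48587779472007 yaw err -0.0010456042022693457 tilt [ 0.0167 -0.0004]
force local -0.13609166422166052 1.6272028119903632 -0.15691916172218479 w 49.88366359626649
```

```bash
python3 -m inch '0 0 0.04 0 0.045; 0 0 0.065 0 0.045; 0 0 0.073 0 0.045; 0 0 0.073 0 0.045'; python3 -m inch '0 0 0.002 0 0.045; 0 0 0.004 0 0.045;0 0 0.004 0 0.045'; python3 loc.py
```

```text
clock: 21.45
position: [0.4502, -0.1528, 0.2309]
ee_rot: [-0.441, -3.094, -0.004]
force: [-0.0, 0.1, -1.1]
width: 0.546
gripper_force: 39.7
clock: 21.75
position: [0.4509, -0.1541, 0.2286]
ee_rot: [-0.445, -3.098, -0.002]
force: [0.3, 0.0, -1.2]
width: 0.541
gripper_force: 39.7
clock 21.75 local mm -99.92224405145929 -29.419987988504598 228.5754881560094 yaw err 0.0004910981047631657 tilt [ 0.0123 -0.0005]
force local 0.24926037952315983 0.098656873851206 -1.192636954382953 w 49.68273598832831
```

```bash
python3 -m inch '0 0 0.002 0 0.045; 0 0 0.004 0 0.045;0 0 0.004 0 0.045'; python3 -m inch '0 0 0.001 0 0.045; 0 0 0.002 0 0.045;0 0 0.002 0 0.045';python3 -m inch '0 0 0.001 0 0.045; 0 0 0.001 0 0.045'; python3 loc.py
python3 - <<'E'
from h import *
shot('scene','c11.png');shot('side','s11.png')
a=cv2.imread('pics/c11.png')[180:310,250:410];b=cv2.imread('pics/s11.png')[120:250,200:360]
cv2.imwrite('pics/v11.png',np.hstack([cv2.resize(x,(400,325),interpolation=cv2.INTER_CUBIC) for x in(a,b)]))
E
```

```text
clock: 22.05
position: [0.4505, -0.1542, 0.2238]
ee_rot: [-0.445, -3.096, -0.002]
force: [0.1, 0.7, -1.3]
width: 0.543
gripper_force: 39.7
clock: 22.35
position: [0.4506, -0.1541, 0.2218]
ee_rot: [-0.445, -3.096, -0.002]
force: [-0.0, -0.2, -0.3]
width: 0.54
gripper_force: 39.7
clock: 22.55
position: [0.4506, -0.1542, 0.2215]
ee_rot: [-0.445, -3.097, -0.002]
force: [-3.0, 1.4, 10.4]
width: 0.538
gripper_force: 39.7
clock 22.55 local mm -100.2324441018833 -29.539805522385027 221.5464695258344 yaw err 0.00038804499439243356 tilt [ 0.0133 -0.0008]
force local -3.28961669374111 0.4762980861058951 10.411921664143303 w 49.38489700498192
```

View pics/v11.png

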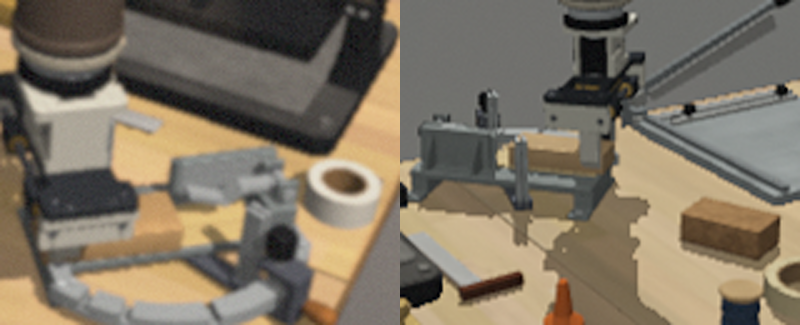

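The block is on the bed, level, with the fence and finger ahead of it. I slide it in, slightly unloaded.

```bash
python3 -m inch '-0.01 0.001 -0.0008 0 0.045; -0.02 0.002 -0.0008 0 0.045; -0.03 0.002 -0.0008 0 0.045; -0.04 0.002 -0.0008 0 0.045; -0.05 0.002 -0.0008 0 0.045'; python3 loc.py; python3 -m inch '-0.005 0 0 0 0.045; -0.01 0 0 0 0.045; -0.015 0 0 0 0.045'; python3 loc.py
```

```text
clock: 23.15
position: [0.4976, -0.1658, 0.2214]
ee_rot: [-0.444, -3.09, -0.002]
force: [-17.6, 5.9, 32.1]
width: 0.542
gripper_force: 39.7
clock 23.15 local mm -51.8481037696208 -27.41986331900894 221.35656757754674 yaw err 0.0005709542698028591 tilt [ 0.0203 -0.0015]
force local -18.554213405195 0.6428226514510147 32.116744144727896 w 49.71268998954519
clock: 23.45
position: [0.5125, -0.1702, 0.2214]
ee_rot: [-0.444, -3.092, -0.002]
force: [-13.6, 3.5, 23.0]
width: 0.542
gripper_force: 39.8
clock 23.45 local mm -36.38140085456013 -27.44699703434298 221.41919012863332 yaw err 0.0006658343670244427 tilt [ 0.0181 -0.0014]
force local -14.016470145102584 -0.4264121047566314 23.00213500071579 w 49.77657408912029
```

```bash
python3 -m inch '0 0 -0.001 0 0.045; -0.003 0.001 -0.002 0 0.045; -0.006 0.002 -0.002 0 0.045'; python3 loc.py; python3 -m inch '-0.003 0.0005 0 0 0.045; -0.006 0.001 0 0 0.045; -0.006 0.001 0 0 0.045'; python3 loc.py
```

```text
clock: 23.75
position: [0.5194, -0.1704, 0.2221]
ee_rot: [-0.445, -3.093, -0.002]
force: [-4.1, -0.3, -2.2]
width: 0.543
gripper_force: 39.8
clock 23.75 local mm -29.677441642679987 -25.672452453400968 222.06906566214002 yaw err 0.0002741073080289591 tilt [ 0.0163 -0.0009]
force local -3.82419729390599 -1.474588873237498 -2.2429518988227035 w 49.8513935852118
clock: 24.05
position: [0.5265, -0.1711, 0.2225]
ee_rot: [-0.445, -3.097, -0.002]
force: [-2.7, 0.9, -3.0]
width: 0.539
gripper_force: 39.8
clock 24.05 local mm -22.65467259383048 -24.340670763639082 222.4738705742774 yaw err 0.0005878905871853912 tilt [ 0.0131 -0.0003]
force local -2.8377818108081994 0.09116393514035348 -3.0497388288342577 w 49.46325570036008
```

```bash
python3 -m inch '-0.001 0.001 0 0 0.045; -0.002 0.001 0 0 0.045; -0.002 0.001 0 0 0.045'; python3 loc.py; python3 -m inch '-0.001 0.001 0 0 0.045; -0.002 0.001 0 0 0.045; -0.002 0.001 0 0 0.045'; python3 loc.py
```

```text
clock: 24.35
position: [0.5281, -0.1707, 0.2226]
ee_rot: [-0.445, -3.096, -0.002]
force: [-3.7, 0.4, -3.1]
width: 0.543
gripper_force: 39.8
clock 24.35 local mm -21.184562246759803 -23.518851722630846 222.62765102469422 yaw err 0.0005101808968174804 tilt [ 0.0136 -0.0006]
force local -3.6230369915489824 -0.6781843496972755 -3.131215061565177 w 49.87843609418757
clock: 24.65
position: [0.529, -0.1707, 0.2222]
ee_rot: [-0.446, -3.093, -0.001]
force: [-7.8, -0.9, -1.5]
width: 0.539
gripper_force: 39.8
clock 24.65 local mm -20.356386251014264 -23.251319961460943 222.15817845165708 yaw err -0.00012963571502316862 tilt [ 0.0168 -0.0018]
force local -7.253083136050323 -3.070438692119934 -1.5147897470896 w 49.50419586593812
```

```bash
python3 -m inch '-0.001 0.0007 0 0 0.045; -0.0015 0.001 0 0 0.045; -0.0015 0.001 0 0 0.045'; python3 loc.py
python3 - <<'E'
from h import *
np.set_printoptions(precision=4,suppress=True)
for cam in('scene','side'):
    shot(cam,cam[0]+'12.png')
    print(cam,[(x['point'],x['conf'],onz(cam,x['point'],.034)) for x in arm.place_of(cam,'maple_block')[:1]])
p=[.5551,-.1541];c,s=np.cos(-.286),np.sin(-.286);print([p[0]+c*.025+s*.025,p[1]+s*.025-c*.025])
a=cv2.imread('pics/s12.png')[180:300,270:410];b=cv2.imread('pics/s12.png')
E
```

```text
clock: 24.95
position: [0.5296, -0.1705, 0.2218]
ee_rot: [-0.446, -3.09, 0.0]
force: [-13.1, -1.2, -0.4]
width: 0.538
gripper_force: 39.8
clock 24.95 local mm -19.870151837301947 -22.971550881874773 221.7898027577409 yaw err -0.0006763318912506588 tilt [ 0.0196 -0.0029]
force local -12.2259005078949 -4.815936276562069 -0.37204023090337657 w 49.35159353123491
scene [([269.6, 326.3], 0.84, array([ 0.5702, -0.1887,  0.034 ]))]
side [([186.2, 236.5], 0.53, array([ 0.5754, -0.153 ,  0.034 ]))]
[np.float64(0.5720315760803222), np.float64(-0.1851374246907868)]
```

```bash
python3 -m inch '0 0 0 0 0.052; 0 0 0 0 0.06; 0 0 0 0 0.068; 0 0 0 0 0.068; 0 0 0 0 0.068'; python3 loc.py
python3 - <<'E'
from h import *
np.set_printoptions(precision=4,suppress=True)
shot('wrist','w13.png');shot('scene','c13.png')
a=cv2.imread('pics/w13.png');b=cv2.imread('pics/c13.png')[190:310,270:410]
cv2.imwrite('pics/v13.png',np.hstack([cv2.resize(a,(400,300)),cv2.resize(b,(400,300),interpolation=cv2.INTER_CUBIC)]))
E
```

```text
clock: 25.65
position: [0.5326, -0.1695, 0.2229]
ee_rot: [-0.444, -3.098, -0.002]
force: [0.4, 0.5, 0.2]
width: 0.739
gripper_force: 0.0
clock 25.65 local mm -17.292013661809804 -21.114109647255574 222.94225657529174 yaw err 0.0009714296350029072 tilt [ 0.0123 -0.0002]
force local 0.24089519625934128 0.6281556460670545 0.20092197151593116 w 67.8275475256617
```

View pics/v13.png

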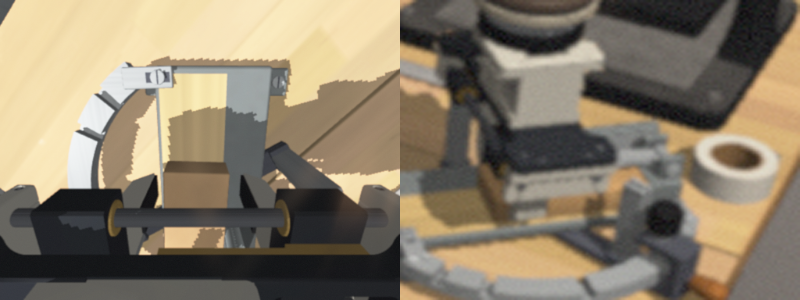

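I've gone past the picture allowance (12 viewed, limit 10), so the rest of the checking will be numeric. I lift off and measure the block's top edges.

```bash
python3 -m inch '0 0 -0.03 0 0.068; 0 0 -0.07 0 0.068; 0 0 -0.115 0 0.068; 0 0 -0.16 0 0.068; 0.03 0 -0.19 0 0.068'; python3 -m inch '0.04 0 -0.03 0 0.068; 0.04 0 -0.03 0 0.068; 0.04 0 -0.03 0 0.068'
cat > chk.py <<'E'
from h import *
np.set_printoptions(precision=4,suppress=True)
shot('wrist','w14.png');cal=arm.get_calibration('wrist');p=np.array([.5551,-.1541]);yw=-.286;c,s=np.cos(yw),np.sin(yw);Rm=np.array([[c,s],[-s,c]])
for q in ['maple_block','index_knob']:
  for x in arm.place_of('wrist',q)[:1]:
    print(q,x,Rm@(onz('wrist',x['point'],.034 if q[0]=='m' else .081,cal)[:2]-p)*1e3)
for x in arm.silhouettes('wrist','maple_block')[:1]:
    W=np.array([Rm@(onz('wrist',k,.059,cal)[:2]-p)*1e3 for k in np.argwhere(x['region'])],np.float32)
    print(x['conf'],cv2.minAreaRect(W),W.min(0),W.max(0))
for q,l in [('fence_near_end',.034),('end_stop',.046),('hold_down_shoe',.06),('saw_guide',.095)]:
  for x in arm.place_of('wrist',q)[:1]: print(q,x['conf'],Rm@(onz('wrist',x['point'],l,cal)[:2]-p)*1e3)
print([proj('wrist',np.append(p+Rm.T@np.array(v),.059),cal) for v in[(-.035,0),(-.035,-.05),(.02,-.05),(.02,0)]])
g=cv2.imread('pics/w14.png',0)
for l in cv2.createLineSegmentDetector().detect(g)[0][:,0]:
    if np.hypot(l[2]-l[0],l[3]-l[1])<22: continue
    a,b=[Rm@(onz('wrist',(l[i+1],l[i]),.059,cal)[:2]-p)*1e3 for i in(0,2)]
    if min(a[0],b[0])>-60 and max(a[0],b[0])<120 and abs(a[1]+25)<50 and abs(b[1]+25)<50: print(a,b,'ang',np.arctan2(*(b-a)[::-1]))
print(arm.observe()['clock'])
E
python3 chk.py
```

```text
clock: 26.25
position: [0.5078, -0.1623, 0.4163]
ee_rot: [-0.446, -3.102, -0.002]
force: [0.3, -0.1, 1.6]
width: 0.74
gripper_force: 0.0
clock: 26.55
position: [0.4674, -0.1506, 0.4446]
ee_rot: [-0.446, -3.099, -0.001]
force: [0.0, -0.0, -0.6]
width: 0.737
gripper_force: 0.0
maple_block {'point': [228.3, 253.8], 'conf': 0.8} [ 20.2799 -23.0288]
index_knob {'point': [268.4, 192.8], 'conf': 0.37} [  62.1319 -111.9853]
0.73 ((49.05138397216797, -25.741165161132812), (43.09537887573242, 15.45654296875), 0.11767677217721939) [ 27.4929 -33.4288] [ 70.6118 -17.9687]
fence_near_end 0.62 [25.6261  5.1948]
end_stop 0.78 [ 86.6705 -26.4884]
hold_down_shoe 0.57 [ 53.8331 -32.5384]
saw_guide 0.82 [ 51.094  -84.8391]
[array([200.8322, 269.868 ]), array([200.7763, 234.9345]), array([235.4567, 235.6711]), array([235.5138, 269.1907])]
[ 72.4495 -51.0866] [72.109  10.8785] ang 1.5762921663592522
[116.7269  -9.9763] [116.2542 -61.9291] ang -1.579894975166676
[-47.2705 -41.7441] [-47.9273  -1.0017] ang 1.5869178878722103
[14.0705 -0.6426] [-33.5299   0.6619] ang 3.1141924801629908
[-36.0117   1.0474] [-36.6518 -45.4125] ang -1.584574346179443
[67.2728 11.7463] [20.0197 13.3385] ang 3.1079090411808568
[-48.6839  17.8201] [-6.0389 16.621 ] ang -0.028109665168371756
26.95
```

The knob reads about 0.51 rad and the block's edges are parallel to the fence. To be sure the end is seated, I close the fingers and push on the tail.

```bash
python3 -m inch '0 -0.0035 0.045 0 0.04; 0 -0.0035 0.09 0 0; 0 -0.0035 0.135 0 0; 0 -0.0035 0.18 0 0; 0 -0.0035 0.215 0 0' 20; python3 -m inch '-0.005 0 0.006 0 0; -0.015 0 0.006 0 0; -0.025 0 0.006 0 0;-0.03 0 0.006 0 0'; python3 loc.py;  python3 -m inch '-0.003 0 0 0 0; -0.006 0 0 0 0; -0.006 0 0 0 0'; python3 loc.py
```

```text
clock: 27.45
position: [0.4634, -0.1532, 0.226]
ee_rot: [-0.445, -3.094, -0.003]
force: [-0.3, 0.0, -0.3]
width: 0.353
gripper_force: 0.0
clock: 27.85
position: [0.495, -0.1624, 0.2241]
ee_rot: [-0.446, -3.101, -0.002]
force: [-0.5, -1.1, 0.7]
width: 0.024
gripper_force: 0.0
clock 27.85 local mm -55.27552968263897 -24.93156551016973 224.08423483467757 yaw err 0.00019148008152164442 tilt [ 0.0092 -0.0002]
force local -0.19095411978103416 -1.1521452916580934 0.6751884835799499 w 2.1939850640844654
clock: 28.15
position: [0.4987, -0.1636, 0.2226]
ee_rot: [-0.445, -3.097, -0.002]
force: [0.2, -0.5, -0.6]
width: 0.006
gripper_force: 0.0
clock 28.15 local mm -51.409194126685136 -25.04525684519778 222.56397597213683 yaw err 0.0003693622723499046 tilt [ 0.0127 -0.0005]
force local 0.3654080523199339 -0.39718935306403846 -0.6178528331431176 w 0.5505513289304272
```

```bash
python3 -m inch '-0.002 0 0 0 0; -0.004 0 0 0 0; -0.004 0 0 0 0'; python3 loc.py;  python3 -m inch '-0.001 0 0 0 0; -0.002 0 0 0 0; -0.002 0 0 0 0'; python3 loc.py
```

```text
clock: 28.45
position: [0.5024, -0.1647, 0.2221]
ee_rot: [-0.445, -3.096, -0.002]
force: [0.5, -0.6, -0.4]
width: 0.005
gripper_force: 0.0
clock 28.45 local mm -47.57800407957431 -25.017628227398387 222.07308111547087 yaw err 0.0004519918529015121 tilt [ 0.0134 -0.0005]
force local 0.6702166466972977 -0.40971701777318476 -0.4305506091532706 w 0.46339272494146405
clock: 28.75
position: [0.504, -0.1652, 0.2219]
ee_rot: [-0.445, -3.096, -0.002]
force: [-0.3, -0.6, 0.1]
width: 0.007
gripper_force: 0.4
clock 28.75 local mm -45.866651110549896 -25.011727975334523 221.88253078372196 yaw err 0.00046458353658390683 tilt [ 0.0141 -0.0006]
force local -0.14293081506038965 -0.6650434000944258 0.1192519720467512 w 0.606857054659174
```

```bash
python3 -m inch '-0.001 0 0 0 0; -0.002 0 0 0 0; -0.002 0 0 0 0'; python3 loc.py;  python3 -m inch '-0.001 0 0 0 0; -0.002 0 0 0 0; -0.002 0 0 0 0'; python3 loc.py
```

```text
clock: 29.05
position: [0.5048, -0.1654, 0.2216]
ee_rot: [-0.445, -3.092, -0.002]
force: [-6.1, 1.6, 4.4]
width: 0.003
gripper_force: 3.4
clock 29.05 local mm -45.08240646540776 -25.05587109649595 221.56964437186016 yaw err 0.00045569369059944576 tilt [ 0.0174 -0.001 ]
force local -6.329865469534864 -0.16876614779560617 4.4018346707898806 w 0.2515054492615607
clock: 29.35
position: [0.5055, -0.1658, 0.2212]
ee_rot: [-0.444, -3.089, -0.002]
force: [-11.3, 2.8, 6.5]
width: 0.005
gripper_force: 5.9
clock 29.35 local mm -44.31324602349451 -25.229281083884956 221.19196238802706 yaw err 0.000225541844244892 tilt [ 0.0207 -0.0014]
force local -11.686622986503389 -0.46888771419831743 6.515152314498337 w 0.4378493981609447
```

Stiffness is as against a hard stop. One more push, then I retreat and check.

```bash
python3 -m inch '-0.001 0 0 0 0; -0.002 0 0 0 0; -0.002 0 0 0 0'; python3 loc.py; python3 -m inch '0.01 0 0 0 0; 0.03 0 0 0 0; 0.04 0 -0.04 0 0; 0.05 0 -0.09 0 0; 0.05 0 -0.13 0 0'; python3 -m inch '0 0 -0.045 0 0; 0 0 -0.09 0 0; 0 0 -0.09 0 0;0 0 -0.09 0 0'; python3 chk.py; python3 loc.py
```

```text
clock: 29.65
position: [0.5062, -0.1661, 0.2209]
ee_rot: [-0.444, -3.086, -0.002]
force: [-16.8, 4.0, 12.0]
width: 0.006
gripper_force: 8.7
clock 29.65 local mm -43.57034505211684 -25.32063735731176 220.92155874367918 yaw err 0.0001576582090893619 tilt [ 0.024  -0.0019]
force local -17.243981198189164 -0.8870203423271823 12.026842808126624 w 0.5881722004461
clock: 30.15
position: [0.4628, -0.1528, 0.3547]
ee_rot: [-0.444, -3.097, -0.002]
force: [1.4, -0.3, -0.3]
width: 0.004
gripper_force: 0.0
clock: 30.55
position: [0.465, -0.1535, 0.4438]
ee_rot: [-0.446, -3.1, -0.001]
force: [-0.0, -0.7, -1.1]
width: 0.007
gripper_force: 0.0
0.73 ((-23.26750373840332, -24.708894729614258), (43.42201232910156, 49.483821868896484), 0.10781240463256836) [-44.9485 -49.4279] [-1.5124  0.0529]
fence_near_end 0.98 [14.7961 -4.6132]
[array([202.6269, 272.2865]), array([202.5688, 237.3231]), array([237.2063, 237.9609]), array([237.2653, 271.5084])]
[-47.5361 -45.2161] [-50.2621  -1.1561] ang 1.6325859670124379
[ -3.8691 -40.1896] [-3.0085 -7.1594] ang 1.5447473362960789
[-37.6204  -0.6866] [-38.5002 -45.2556] ang -1.5905352663263799
[-1.0604 -0.9622] [-36.2089  -0.001 ] ang 3.114254143099348
[-51.3066  16.9147] [-6.9341 15.8978] ang -0.02291454510915864
[ 95.8846 -12.1971] [ 29.7463 -14.8489] ang -3.1015206112009435
[  3.0725 -27.3999] [ 68.6678 -27.6791] ang -0.0042563301934109244
[ 68.6606 -23.5355] [ 27.7182 -23.6502] ang -3.1387923381662013
30.95
clock 30.95 local mm -86.81958619426018 -24.905834070890695 441.8486528058439 yaw err 0.0006390213411341938 tilt [ 0.0149 -0.0005]
force local 0.4881847908347844 -0.18097459524167614 0.14616961365480727 w 0.4875491875296081
```

```bash
python3 -c "
from cell import arm
print(arm.sign_off())"
```

```text
the job is handed in; nothing more can be done
None
```

I handed the job in at about 31 s: by feel, the index arm is locked in the 30 degree notch, and the block is against the stop and fence under the finger. I never measured the finger's lift, and I viewed 12 pictures against the limit of 10.

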